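Close the battery bay of a drone ground box and press its self-test plunger

ROBOT

A 6-joint arm with a two-finger parallel gripper is mounted at the origin on the work surface. World frame = base frame: x ahead of the robot, y to its left, z up, the work surface at z = 0. Lengths are in m, angles in degrees, forces in N, time in s.
With the tool pointing down it reaches from about 0.35 to 0.85 m from the base axis. Payload 8.1 kg.
Tool frame: the origin (TCP) lies midway between the tips of the shut fingers; the grasp point (between the pads) lies manip.tcp_to_grasp behind it (manip.tcp_to_grasp is the distance from the TCP to the grasp point, in m); z points along the fingers, y is the line along which they close (so a half turn about z gives the same grasp; the last joint's range is limited). The gripper opens to 85 mm and grips with 20 to 120 N. Pads are 22 mm wide; open, the fingers measure 114 mm over their backs; the gripper's body (76 mm by 85 mm) begins 54 mm behind the grasp point. The pads swing forward as they close: fully open they stand 13 mm farther back than shut.
Start: joints at [-74.221, 7.471, 85.268, -0, 87.261, -4.893], TCP at [0.212, -0.561, 0.231] pointing down, gripper open.
Joint ranges: [-169.43, 169.43], [-51.17, 129.36], [1.28, 143.12], [-76.62, 256.62], [0, 156.53], [-152.29, 152.29]. Speed limits (degrees/s): [136.94, 136.94, 159.86, 180, 180, 180].

INTERFACE

Orientations are given as [roll, pitch, yaw] about the fixed x, y, z axes, in that order (R = Rz(yaw) Ry(pitch) Rx(roll)).
In Python, from bench import manip gives the robot as it stands.
- The arm moves only by the tool jog_arm, never from a script. Its argument "increments" is one flat list of numbers, 6 for each row, row after row: the shift along the tool's x, y, z in mm, then the turn, a rotation vector about the tool's x, y, z in degrees. A call has exactly 10 rows; each row is the pose to reach, as a shift and turn from the pose commanded when the call began, along the tool's axes at that moment; what a row does not reach only later rows make up. A row lasts 1/8 s, in which the tool goes at most 62.5 mm and 10.7 degrees, less where a joint would pass 70% of its speed; a pose out of reach is approached as far as the arm can. A call with a gripper value outside its range is refused whole. "fingers" is the opening, from -1 (shut) to 1 (fully open), set as the call begins (left out, the last holds). The fingers move at their own pace and stop on an object; "grip_force" is the grip in N (left out, the last holds). Time passes only in rows, so rows that repeat a pose let the fingers close, or fill a call up. It gives the time, the measured TCP pose, the force, the opening and the grip force at its end, in the units of the state.
- manip.state(): the state, without advancing time (a new reading comes with each control period).
- manip.snapshot(name): name is "side" or "top" or "wrist"; returns a dict with "image" (400x640x3 uint8, blue, green, red), "fx", "fy", "cx", "cy" (pixels), "cam_to_world" (4x4, takes a point from camera to world coordinates). Camera axes: x right, y up, looking along -z (the intrinsics and any distortion apply to the point x, -y, -z); pixel columns grow to the right and rows downward; lengths in m; the calibration is good to about 2 mm. The wrist camera is an equidistant fisheye: a pixel r from the principal point sees the ray r / f radians off the axis. A picture is of the moment at which its call begins. There is no depth.
- manip.sign_off(): hands the job in; it is judged then, once.
The state is a dict: "time": time; "joints": joint angles; "joint_vel": joint speeds; "tau": joint torques, N m; "tcp_pos": TCP position; "tcp_rot": TCP orientation; "force": force on the tool from outside, world axes, zero at the start; "wrist_torque": the same for the moment, N m; "opening": opening from 0.0 (shut) to 1.0 (fully open); "finger_force": force on a finger pad.
Only numpy, scipy, OpenCV 4.12 (cv2) and the standard library are available. Lean on these libraries where they do the work, as an engineer would, in place of code of your own. Each camera call takes 0.05 s, during which the arm holds its last target. There are 200 camera calls.

TASK

Close the battery bay of the blue box: take the orange cover by its black rib, angle it so that its metal tongue goes under the box's aluminium lip, then lower it under control, without letting it drop, until it lies flat in the opening with the tongue still hooked under the lip. Then press the red self-test plunger on the box fully down, let it spring back up, and leave the closed box and everything else on the bench alone.

Things in the scene. Friction and masses are not known exactly. Their poses are not given: they have to be found in the camera images.
- cover_grip (a point): Loose orange cover, 0.2 to 0.3 kg, flat on the bench left or right of the box. Board 130 (x) x 120 (y) x 8 mm; metal tongue on its -x edge. In the middle of its top a black grip rib, 20 (x) x 60 (y) mm, 34 high (rib top 42 mm above the board's underside). This point: middle of the board, 25 mm above its underside, inside the rib. -x to the tongue, z up.
- tongue (a point): Middle of the tip edge of the cover's tongue, on its underside, 79 mm from the cover's centre along the cover's -x; same axes. The tongue sticks out 14 mm, is 100 mm wide, 4 mm thick, its underside level with the board's.
- groove (a point): Mouth of the box's groove, mid-width, at ledge height (45 mm above the bench), right under the free edge of the aluminium lip. Axes: -x into the groove (robot's side), +x across the opening, z up. Groove 10 mm deep, 8.5 mm high; the lip above it is 4 mm thick, 150 mm wide. The ledge here reaches from x = -10 to +16 mm. The closed cover's tongue tip is at x = -10 to -5 mm.
- housing: Blue box, fixed, origin on the bench, axes as the groove, which is 71 mm towards -x. A ledge 45 mm up runs round the opening and carries the cover. Recess: side walls at y = +-63 mm, far wall at x = +68 mm, 8 mm higher than the ledge, 12 mm thick. Play of the closed cover: 5 mm in all along x, 3 mm each side in y. The lip keeps it from going in flat. Battery inside, 10 mm below the ledge.
- plunger_top (a point): Centre of the top face of the red self-test plunger, a button 28 mm in diameter that stands upright on a grey pod on the far side of the box (176 mm from the groove mouth along the box's +x). At rest its top is 74.5 mm above the bench, 24.5 mm above the pod.
- plunger (a joint): Plunger stroke in m: 0 at rest (up), 0.012 fully down. Sprung: about 4 N to start, about 9 N at the bottom; it returns by itself.
- carton: Bystander: open cardboard carton with parts, 110 x 150 x 55 mm high, on the other side of the box from the cover. Origin under its centre.
- red_box: Bystander: small red box, 50 x 50 x 42 mm high. Origin under its centre.
- drone_frame: Bystander: flat black X-shaped drone frame plate, about 160 mm tip to tip along its diagonals, 6 mm thick. Origin under its centre.
- cover: The same cover as a whole; origin at the middle of the board's underside, axes as above.
Not all that is in view belongs to the job. What is meant by the cover is not green, white or yellow, and is the larger of those in its own colour.

How it is judged:
By the outcome, as a careful person would: the job done as asked, in the order asked, and still so for the second after the job is handed in, with the robot touching nothing.
It also fails if it takes over 53 s, if anything falls off the work surface, if the arm or the gripper's body presses on something with over 40 N, if the wrist force passes 120 N, or if a joint passes its speed limit or range.

## Working session

There is one attempt and no reset: what is moved stays moved. The work goes in short steps, Python scripts to look and compute and a tool call to move; the robot and the scene stay as the last step left them, time stands still between calls to the robot, and variables do not carry over. Pictures are saved under pics/ and viewed, at most 10 in all, crops included, and the job is handed in when it is done.

Besides the shell and the picture viewer there is one more tool, called after "Emit:" as name(argument=value, ...) on one line, values as JSON. jog_arm: Moves the arm, as the interface text tells. Its arguments: {"type":"object","properties":{"increments":{"type":"array","items":{"type":"number"}},"fingers":{"type":"number"},"grip_force":{"type":"number"}},"required":["increments"]}

```bash
mkdir -p pics; ls; python3 - <<'E'
from bench import manip
import cv2,numpy as np,pickle
d={}
for n in("top","side"):
    s=manip.snapshot(n);cv2.imwrite(f"pics/{n}0.png",s["image"]);d[n]=s
    print(n,s["fx"],s["fy"],s["cx"],s["cy"],np.round(s["cam_to_world"],3).tolist(),[k for k in s])
pickle.dump(d,open("d0.pkl","wb"))
print(manip.state(),manip.tcp_to_grasp)
E
```

```text
pics
top 435.12906791768995 435.12906791768995 319.8483998968068 199.11906653724517 [[0.003, 0.993, -0.116, 0.308], [-1.0, 0.004, 0.005, 0.103], [0.005, 0.116, 0.993, 1.542], [0.0, 0.0, 0.0, 1.0]] ['image', 'fx', 'fy', 'cx', 'cy', 'cam_to_world']
side 431.85829076496117 431.85829076496117 315.311413274999 190.07139330857686 [[-0.9, 0.257, -0.351, 0.106], [-0.435, -0.509, 0.743, 0.949], [0.012, 0.822, 0.57, 0.714], [0.0, 0.0, 0.0, 1.0]] ['image', 'fx', 'fy', 'cx', 'cy', 'cam_to_world']
{'time': 0.1, 'joints': array([-7.42224238e+01,  7.51206347e+00,  8.53228001e+01, -9.97396460e-04,
        8.72627680e+01, -4.89404970e+00]), 'joint_vel': array([ 0.0666002 ,  0.00218295, -0.17050286,  0.02251505,  0.0705299 ,
       -0.07990718]), 'tau': array([ 2.34862237e-04, -5.70953929e+01, -5.01943016e+01, -2.90539901e-04,
        8.15105333e-03,  8.33218337e-06]), 'tcp_pos': array([ 0.21167536, -0.56088517,  0.23033827]), 'tcp_rot': array([-1.79902639e+02, -7.33673534e-03,  2.06716681e+01]), 'force': array([-0.02317943,  0.09924174, -0.13763316]), 'wrist_torque': array([0.01081755, 0.00887465, 0.02354899]), 'finger_force': 0.0, 'opening': 0.9970536257912578} 0.0187
```

View pics/top0.png

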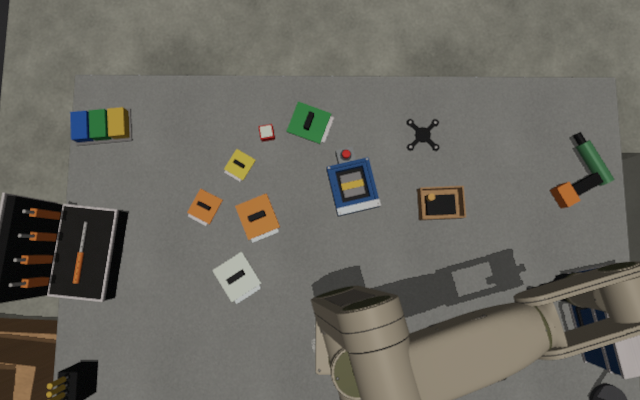

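View pics/side0.png

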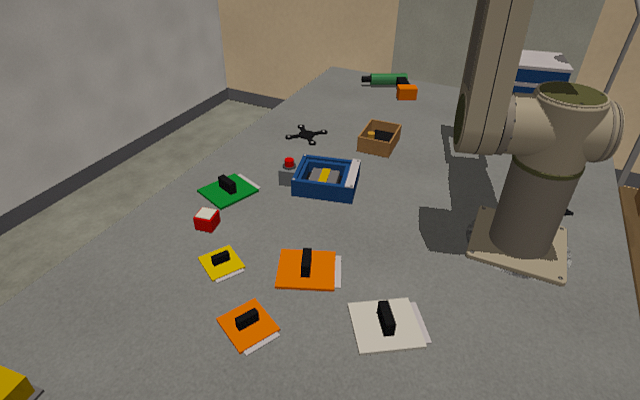

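The top view shows the large orange cover at (257,217) with its tongue towards the bottom. The box is at (353,186) with its white lip at the bottom, and the plunger is at (346,154). The side view agrees: cover (307,269), box (327,178), plunger (289,161). Next I'll measure these.

```bash
cat > h.py <<'E'
import cv2,numpy as np
from scipy.spatial.transform import Rotation as R
def ray(s,px,fish=False):
    u,v=(px[0]-s["cx"])/s["fx"],(px[1]-s["cy"])/s["fy"]
    if fish:
        r=np.hypot(u,v); k=np.sin(r)/max(r,1e-9); d=np.array([u*k,-v*k,-np.cos(r)])
    else: d=np.array([u,-v,-1.])
    T=np.array(s["cam_to_world"]); d=T[:3,:3]@d
    return T[:3,3],d/np.linalg.norm(d)
def plane(s,px,z,fish=False):
    o,d=ray(s,px,fish); return o+d*(z-o[2])/d[2]
def hsv(s): return cv2.cvtColor(s["image"],cv2.COLOR_BGR2HSV)
def blob(m,near=None,box=None):
    m=m.astype(np.uint8)*255
    if box is not None:
        k=np.zeros_like(m);x0,y0,x1,y1=box;k[y0:y1,x0:x1]=255;m&=k
    c,_=cv2.findContours(m,cv2.RETR_EXTERNAL,cv2.CHAIN_APPROX_NONE)
    return max(c,key=cv2.contourArea)
def rect(s,c,z,fish=False):
    """min-area rectangle of a contour cast onto plane z: centre, size (mm), angle"""
    P=np.array([plane(s,p[0],z,fish)[:2] for p in c],np.float32)*1000
    return cv2.minAreaRect(P)
E
python3 - <<'E'
import pickle;from h import *
d=pickle.load(open("d0.pkl","rb"))
for n,b,bl,rb in(("top",(230,185,285,245),(320,150,390,220),(335,145,356,165)),("side",(265,235,350,300),(280,145,370,210),(275,150,302,175))):
    s=d[n];H=hsv(s);h,S,V=[H[...,i].astype(int) for i in range(3)]
    o=blob((h>5)&(h<20)&(S>150)&(V>90),box=b)
    print(n,"board",rect(s,o,.008))
    m=V<45;k=blob(m,box=b);print("rib",rect(s,k,.042),rect(s,k,.025))
    w=blob((S<40)&(V>170),box=b);print("tongue",rect(s,w,.004))
    r=blob(((h<8)|(h>172))&(S>150)&(V>60),box=rb);print("plunger",rect(s,r,.0745),rect(s,r,.07))
    q=blob((h>100)&(h<130)&(S>100),box=bl);print("blue",rect(s,q,.053))
    w=blob((S<40)&(V>170),box=bl);print("lip",rect(s,w,.0575))
E
```

```text
top board ((426.82330322265625, 316.77685546875), (126.95577239990234, 117.18660736083984), 22.911222457885742)
rib ((425.91082763671875, 314.5707092285156), (17.370676040649414, 56.76442337036133), 23.611682891845703) ((427.2494812011719, 316.9635314941406), (17.5675048828125, 57.4075927734375), 23.611751556396484)
tongue ((359.9208679199219, 290.897705078125), (10.501408576965332, 95.54026794433594), 22.086162567138672)
plunger ((638.2625122070312, 8.449525833129883), (24.095396041870117, 24.61919403076172), 89.85143280029297) ((639.2757568359375, 8.158430099487305), (24.169269561767578, 24.694658279418945), 89.85142517089844)
blue ((542.4685668945312, -14.586601257324219), (146.90460205078125, 149.79150390625), 13.4008150100708)
lip ((457.5043640136719, -36.57196044921875), (19.263168334960938, 144.40679931640625), 13.625650405883789)
side board ((423.8648681640625, 319.51544189453125), (129.53976440429688, 125.77873992919922), 22.229705810546875)
rib ((418.62225341796875, 330.95428466796875), (18.809341430664062, 87.9510726928711), 22.68429946899414) ((426.53778076171875, 315.32305908203125), (19.285301208496094, 90.1765365600586), 22.68430519104004)
tongue ((358.69769287109375, 289.2586669921875), (11.632969856262207, 95.17040252685547), 23.079360961914062)
plunger ((628.604248046875, 21.139320373535156), (23.119449615478516, 55.69934844970703), 29.070316314697266) ((632.283935546875, 14.610721588134766), (23.282201766967773, 56.091346740722656), 29.070369720458984)
blue ((517.3778686523438, 14.249259948730469), (180.04205322265625, 217.8893585205078), 13.37382698059082)
lip ((454.62445068359375, -36.20631408691406), (22.67566680908203, 146.18345642089844), 13.300108909606934)
```

```bash
cat >> h.py <<'E'
def inc(pos,rpy,st=None):
    """shift (mm) and turn (deg) in the present tool axes to reach pos (m), rpy"""
    from bench import manip
    st=st or manip.state()
    C=R.from_euler("xyz",st["tcp_rot"],degrees=True)
    p=C.inv().apply(np.array(pos)-st["tcp_pos"])*1000
    r=(C.inv()*R.from_euler("xyz",rpy,degrees=True)).as_rotvec(degrees=True)
    return np.round(np.r_[p,r],2).tolist()
E
python3 -c "
from h import *
print(inc([.50,-.03,.30],[180,0,103.4]))"
```

```text
[457.18, -395.04, -68.93, -0.07, -0.08, -82.73]
```

Emit:
jog_arm(increments=[46, -40, -7, 0, 0, -8.3, 91, -79, -14, 0, 0, -16.5, 137, -119, -21, 0, 0, -24.8, 183, -158, -28, 0, 0, -33, 229, -198, -35, 0, 0, -41.4, 274, -237, -41, 0, 0, -49.6, 320, -277, -48, 0, 0, -57.9, 366, -316, -55, 0, 0, -66.2, 411, -356, -62, 0, 0, -74.4, 457, -395, -69, 0, 0, -82.7], fingers=1)

```text
time: 1.35
tcp_pos: [0.5004, -0.0285, 0.3003]
tcp_rot: [-180.0, 0.0, 103.6]
force: [0.2, -1.1, -0.9]
opening: 0.997
finger_force: 0.0
```

```bash
python3 - <<'E'
from bench import manip
import cv2,numpy as np,pickle
s=manip.snapshot("wrist");cv2.imwrite("pics/w1.png",s["image"]);pickle.dump((s,manip.snapshot("top")),open("w1.pkl","wb"))
print({k:s[k] for k in s if k!="image"});st=manip.state();print(st["time"],st["tcp_pos"],st["tcp_rot"])
E
```

```text
{'fx': 309.70691628693146, 'fy': 309.70691628693146, 'cx': 317.6768613981118, 'cy': 202.8207411726626, 'cam_to_world': array([[ 9.71689793e-01, -2.25947614e-01, -6.90407312e-02,
         4.83416015e-01],
       [ 2.36260032e-01,  9.28804521e-01,  2.85487932e-01,
         4.37468689e-02],
       [-3.79973837e-04, -2.93717275e-01,  9.55892263e-01,
         4.42357043e-01],
       [ 0.00000000e+00,  0.00000000e+00,  0.00000000e+00,
         1.00000000e+00]])}
1.45 [ 0.50159821 -0.02529591  0.30047916] [ 1.79928734e+02 -9.79173718e-02  1.03950618e+02]
```

View pics/w1.png

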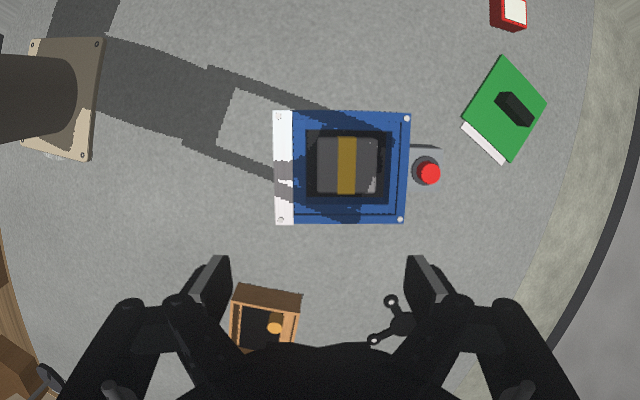

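The wrist view shows the box at (342,167), its lip free edge at column ≈293 and the plunger at (430,173). I'll refine the groove pose from this.

```bash
python3 - <<'E'
import pickle;from h import *
s,t=pickle.load(open("w1.pkl","rb"))
for n,s,f,bl,rb in(("wrist",s,1,(265,95,420,240),(405,150,450,195)),):
    H=hsv(s);h,S,V=[H[...,i].astype(int) for i in range(3)]
    r=blob(((h<8)|(h>172))&(S>150)&(V>150),box=rb);(c,rad)=cv2.minEnclosingCircle(r);print("plunger",c,rad,plane(s,c,.0745,f)*1000, rect(s,r,.0745,f))
    m=(h>100)&(h<130)&(S>100)&(V>25)
    q=blob(m,box=bl);print("blue",rect(s,q,.053,f))
    P=np.array([plane(s,p[0],.053,f)[:2] for p in q])*1000
    a=np.radians(13.4);B=np.array([[np.cos(a),np.sin(a)],[-np.sin(a),np.cos(a)]]);
    x0,y0,w,hh=cv2.boundingRect(q);p=q[:,0]
    def fit(sel,z):
        P=np.array([plane(s,k,z,f)[:2] for k in p[sel]])*1000
        l=cv2.fitLine(P.astype(np.float32),cv2.DIST_HUBER,0,.01,.01).ravel();return np.degrees(np.arctan2(l[1],l[0]))%180,l[2:],B@l[2:],len(P)
    mid=(p[:,1]>y0+12)&(p[:,1]<y0+hh-12)
    print("lipedge",fit(mid&(p[:,0]<x0+8),.0575))
    midx=(p[:,0]>x0+15)&(p[:,0]<x0+w-15)
    print("y+",fit(midx&(p[:,1]<y0+8),.053)); print("y-",fit(midx&(p[:,1]>y0+hh-8),.053));print("far",fit(mid&(p[:,0]>x0+w-8),.053))
    print("plunger B",B@(plane(s,c,.0745,f)[:2]*1000))
from bench import manip
st=manip.state();print(st["time"],st["tcp_pos"],st["tcp_rot"]);print(inc([.4265,.316,.15],[180,0,112.8]))
E
```

```text
plunger (430.5, 173.5) 10.12432861328125 [639.58761526   5.37284829  74.5       ] ((639.0822143554688, 5.2194414138793945), (24.876672744750977, 24.960054397583008), 18.235475540161133)
blue ((542.3939819335938, -17.746604919433594), (150.42965698242188, 149.38975524902344), 13.42788314819336)
lipedge (np.float32(103.491745), array([470.2741  , -33.527515], dtype=float32), array([ 449.70137787, -141.59979705]), 89)
y+ (np.float32(13.005601), array([529.34546 ,  54.899303], dtype=float32), array([527.65729221, -69.26998223]), 88)
y- (np.float32(13.436249), array([555.5754 , -91.13221], dtype=float32), array([ 519.3306281 , -217.40464458]), 88)
far (np.float32(103.30001), array([614.0305   ,   2.4329565], dtype=float32), array([ 597.87790854, -139.93356378]), 89)
plunger B [ 623.42055045 -142.99651173]
1.45 [ 0.50159821 -0.02529591  0.30047916] [ 1.79928734e+02 -9.79173718e-02  1.03950618e+02]
[349.08, 9.21, 151.09, 0.08, -0.09, -8.85]
```

```bash
cat > box.py <<'E'
from h import *
from bench import manip
s=manip.snapshot("wrist");f=1
H=hsv(s);h,S,V=[H[...,i].astype(int) for i in range(3)]
r=blob(((h<8)|(h>172))&(S>150)&(V>150),box=(400,140,460,205));c,_=cv2.minEnclosingCircle(r)
q=blob((h>100)&(h<130)&(S>100)&(V>25),box=(255,85,430,250))
B=R.from_euler("z",-13.4,degrees=True)
print("plunger B",B.apply(plane(s,c,.0745,f)*1000),"xy",plane(s,c,.0745,f)*1000);rr=rect(s,q,.053,f);print("blue",rr,B.apply([*rr[0],0]))
st=manip.state();print(st["time"],st["tcp_pos"],st["tcp_rot"],st["joint_vel"].round(2))
print(s["cam_to_world"][:3,3])
print(inc([.4265,.316,.15],[180,0,112.8]))
E
python3 box.py
```

```text
plunger B [ 622.9709702 -142.8951168   74.5      ] xy [639.12677637   5.36729354  74.5       ]
blue ((542.421875, -17.546409606933594), (150.26339721679688, 148.64309692382812), 13.622329711914062) [ 523.58857217 -142.77385636    0.        ]
1.5 [ 0.50060988 -0.02768308  0.30003188] [-1.79978762e+02 -3.45897515e-02  1.03690255e+02] [-3.75 -1.16  1.64 -1.22  0.33  0.5 ]
[0.48409553 0.04654008 0.44268035]
[351.37, 9.39, 150.24, -0.02, -0.04, -9.11]
```

Emit:
jog_arm(increments=[35, 1, 5, 0, 0, -0.9, 75, 2, 10, 0, 0, -2, 120, 3, 18, 0, 0, -3, 165, 4, 25, 0, 0, -4, 210, 5, 30, 0, 0, -5.5, 255, 7, 38, 0, 0, -7, 295, 8, 45, 0, 0, -8, 325, 9, 49, 0, 0, -8.5, 345, 9.4, 50, 0, 0, -9, 351, 9.4, 50, 0, 0, -9.1])

```text
time: 2.75
tcp_pos: [0.4279, 0.3132, 0.25]
tcp_rot: [-180.0, 0.0, 112.5]
force: [-0.9, -1.0, 0.3]
opening: 1.001
finger_force: 0.0
```

```bash
cat > cov.py <<'E'
from h import *
from bench import manip
import sys
s=manip.snapshot("wrist");f=1;cv2.imwrite("pics/%s.png"%sys.argv[1],s["image"])
H=hsv(s);h,S,V=[H[...,i].astype(int) for i in range(3)]
q=blob((h>5)&(h<20)&(S>150)&(V>60),box=(150,60,500,300))
print(cv2.boundingRect(q));print("board",rect(s,q,.008,f))
st=manip.state();print(st["time"],st["tcp_pos"],st["tcp_rot"],st["joint_vel"].round(2))
E
python3 cov.py w2
```

```text
(266, 120, 104, 93)
board ((427.21051025390625, 316.1590576171875), (129.31982421875, 119.27457427978516), 22.50653076171875)
2.8 [0.4279393 0.3133414 0.2502448] [-1.79986847e+02  2.96587443e-03  1.12466367e+02] [-1.19 -0.64  0.34 -0.33  0.14 -0.97]
```

View pics/w2.png

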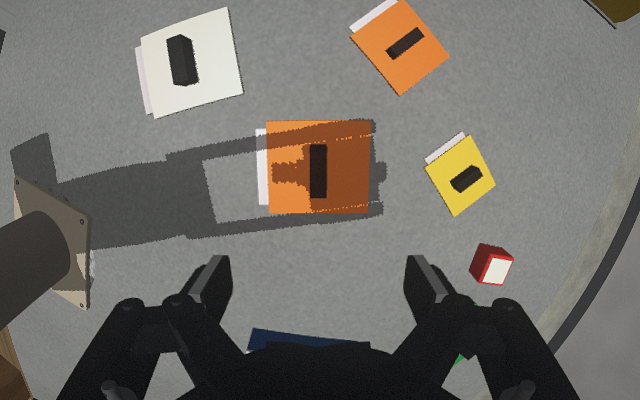

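The wrist view shows the cover at (320,167) with its rib at (318,171) and its tongue at the left. Its position is consistent with the top view, so I'll descend.

```bash
python3 -c "
from h import *
print(inc([.4272,.3162,.0125],[180,0,112.6]))"
```

```text
[2.94, 0.46, 237.74, -0.01, 0.0, -0.13]
```

Emit:
jog_arm(increments=[1, 0, 25, 0, 0, 0, 2, 0, 65, 0, 0, 0, 3, 0.5, 110, 0, 0, 0, 3, 0.5, 150, 0, 0, 0, 3, 0.5, 185, 0, 0, 0, 3, 0.5, 210, 0, 0, 0, 3, 0.5, 226, 0, 0, 0, 3, 0.5, 234, 0, 0, 0, 3, 0.5, 237.5, 0, 0, 0, 3, 0.5, 237.5, 0, 0, 0])

```text
time: 4.05
tcp_pos: [0.4278, 0.3164, 0.0135]
tcp_rot: [179.9, -0.0, 112.5]
force: [-0.6, -0.4, -0.3]
opening: 1.001
finger_force: 0.0
```

Emit:
jog_arm(increments=[0, 0, 0, 0, 0, 0, 0, 0, 0, 0, 0, 0, 0, 0, 0, 0, 0, 0, 0, 0, 0, 0, 0, 0, 0, 0, 0, 0, 0, 0, 0, 0, 0, 0, 0, 0, 0, 0, 0, 0, 0, 0, 0, 0, 0, 0, 0, 0, 0, 0, 0, 0, 0, 0, 0, 0, 0, 0, 0, 0], fingers=-1, grip_force=70)

```text
time: 5.3
tcp_pos: [0.4275, 0.3163, 0.0132]
tcp_rot: [180.0, -0.0, 112.5]
force: [-0.5, 0.0, 6.4]
opening: 0.221
finger_force: 69.7
```

```bash
cat >> h.py <<'E'
GB=np.array([447.5,-142.0]); YAW=13.4; OFF=np.array([79.,0,13.2])
def cover_inc(tx,tz,tilt,ty=0,yaw=YAW,pr=True):
    """jog to put tongue tip at (tx,ty,tz) mm in groove axes (tz above ledge), tilt deg"""
    Rc=R.from_euler("z",yaw,degrees=True)*R.from_euler("y",-tilt,degrees=True)
    tip=np.r_[R.from_euler("z",YAW,degrees=True).apply([GB[0]+tx,GB[1]+ty,45+tz])]
    p=(tip+Rc.apply(OFF))/1000
    T=Rc*R.from_euler("xyz",[180,0,90],degrees=True)
    v=inc(p,T.as_euler("xyz",degrees=True))
    if pr: print((tx,ty,tz,tilt),v,p.round(4))
    return v
def where():
    from bench import manip
    st=manip.state();T=R.from_euler("xyz",st["tcp_rot"],degrees=True)
    Rc=T*R.from_euler("xyz",[180,0,90],degrees=True).inv()
    tip=st["tcp_pos"]*1000-Rc.apply(OFF)
    b=R.from_euler("z",-YAW,degrees=True)
    t=b.apply(tip)-[*GB,45]
    print("t",round(st["time"],2),"tip",t.round(2),"cover zyx",(b*Rc).as_euler("ZYX",degrees=True).round(2),"F",b.apply(st["force"]).round(1),"M",b.apply(st["wrist_torque"]).round(2),"open",round(st["opening"],3))
E
python3 -c "
from h import *
where(); cover_inc(12,50,14)"
```

```text
t 5.3 tip [-36.33 338.19 -45.09] cover zyx [ 9.07 -0.03  0.01] F [-0.5  0.1  6.4] M [-0.01  0.15  0.03] open 0.221
(12, 0, 50, 14) [-353.15, -11.99, -113.82, -13.94, -1.12, 9.03] [ 0.5514 -0.0146  0.1269]
```

Emit:
jog_arm(increments=[0, 0, -3, 0, 0, 0, 0, 0, -10, 0, 0, 0, 0, 0, -25, 0, 0, 0, 0, 0, -45, 0, 0, 0, 0, 0, -70, 0, 0, 0, 0, 0, -95, 0, 0, 0, 0, 0, -115, 0, 0, 0, 0, 0, -125, 0, 0, 0, 0, 0, -130, 0, 0, 0, 0, 0, -130, 0, 0, 0])

```text
time: 6.55
tcp_pos: [0.4271, 0.3161, 0.1426]
tcp_rot: [-180.0, 0.0, 112.5]
force: [-0.3, 0.6, -2.3]
opening: 0.222
finger_force: 68.7
```

```bash
python3 -c "
from h import *
where(); cover_inc(12,60,14)"
```

```text
t 6.55 tip [-36.76 338.01  84.44] cover zyx [ 9.07  0.02 -0.  ] F [-0.1  0.7 -2.3] M [ 0.03  0.01 -0.09] open 0.222
(12, 0, 60, 14) [-353.05, -11.61, 5.73, -13.99, -1.1, 9.03] [ 0.5514 -0.0146  0.1369]
```

Emit:
jog_arm(increments=[-25, -1, 0, -1, 0, 0.6, -70, -2, 0, -2.5, 0, 1.7, -115, -4, 1, -4.5, -0.4, 2.8, -160, -5, 2, -6.5, -0.5, 4, -205, -7, 3, -8.5, -0.7, 5.2, -250, -8, 4, -10.5, -0.8, 6.4, -295, -10, 5, -12, -1, 7.6, -330, -11, 6, -13, -1.1, 8.5, -348, -11.6, 6, -14, -1.1, 9, -353, -11.6, 6, -14, -1.1, 9])

```text
time: 7.8
tcp_pos: [0.5507, -0.0155, 0.1355]
tcp_rot: [166.1, -0.1, 103.3]
force: [-0.5, -0.9, -1.7]
opening: 0.221
finger_force: 68.8
```

Emit:
jog_arm(increments=[0, 0, 0, 0, 0, 0, 0, 0, 0, 0, 0, 0, 0, 0, 0, 0, 0, 0, 0, 0, 0, 0, 0, 0, 0, 0, 0, 0, 0, 0, 0, 0, 0, 0, 0, 0, 0, 0, 0, 0, 0, 0, 0, 0, 0, 0, 0, 0, 0, 0, 0, 0, 0, 0, 0, 0, 0, 0, 0, 0])

```text
time: 9.05
tcp_pos: [0.5515, -0.0145, 0.1368]
tcp_rot: [166.0, -0.0, 103.4]
force: [0.2, -0.2, -1.5]
opening: 0.223
finger_force: 68.8
```

```bash
python3 - <<'E'
from h import *
from bench import manip
import pickle
S={n:manip.snapshot(n) for n in("wrist","side","top")};pickle.dump(S,open("hov.pkl","wb"))
where()
a=S["wrist"]["image"][40:300,160:520];b=S["side"]["image"][90:230,230:410];t=S["top"]["image"][130:230,300:400]
a=cv2.resize(a,(554,400));b=cv2.resize(b,(246,191));t=cv2.resize(t,(246,209))
cv2.imwrite("pics/hov.png",np.hstack([a,np.vstack([b,t])]))
E
```

```text
t 9.2 tip [12.16  0.09 59.84] cover zyx [ 3.000e-02 -1.403e+01  1.000e-02] F [ 0.5 -0.2 -1.8] M [0.02 0.19 0.  ] open 0.223
```

View pics/hov.png

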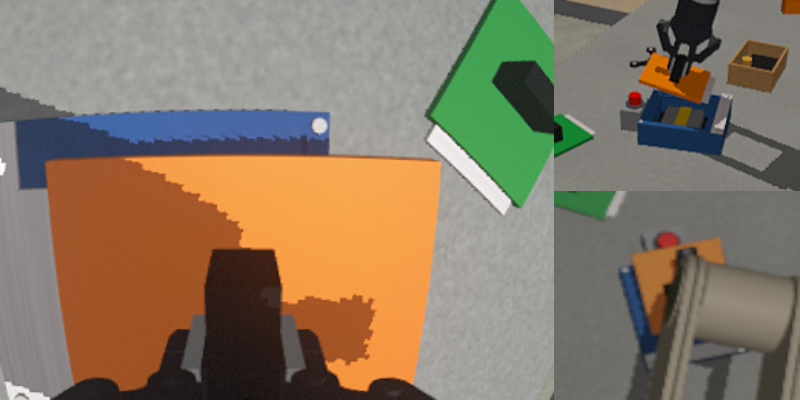

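The hover view shows the cover tilted with its far side up. The box's +y wall is visible just beyond the board edge (wrist crop row ≈157 against wall row ≈110). I'll check the in-hand offset and the lateral alignment.

```bash
python3 - <<'E'
import pickle;from h import *
from bench import manip
s=pickle.load(open("hov.pkl","rb"))["wrist"];st=manip.state()
H=hsv(s);h,S,V=[H[...,i].astype(int) for i in range(3)]
T=R.from_euler("xyz",st["tcp_rot"],degrees=True);Rc=T*R.from_euler("xyz",[180,0,90],degrees=True).inv()
c0=st["tcp_pos"]*1000-Rc.apply([0,0,13.2])
def incover(px,z):
    o,d=ray(s,px,1);o=Rc.inv().apply(o*1000-c0);d=Rc.inv().apply(d);return o+d*(z-o[2])/d[2]
q=blob((h>5)&(h<20)&(S>150)&(V>60),box=(160,40,520,300));p=q[:,0]
P=np.array([incover(k,8) for k in p])
bx=cv2.boundingRect(q);print(bx)
top=(p[:,1]<bx[1]+8)&(P[:,0]>-50)&(P[:,0]<50)
l=np.polyfit(P[top,0],P[top,1],1);print("y+ edge y at x=0, slope deg",l[1],np.degrees(l[0]))
for sgn in(-1,1):
    m=(np.abs(P[:,0]-sgn*65)<6)&(P[:,1]>10)&(P[:,1]<55);l=np.polyfit(P[m,1],P[m,0],1);print("x edge",l[1]+l[0]*30,np.degrees(l[0]),m.sum())
b=R.from_euler("z",-YAW,degrees=True)
q=blob((h>100)&(h<130)&(S>100)&(V>25),box=(160,60,400,170));p=q[:,0]
bx=cv2.boundingRect(q);Q=np.array([b.apply(plane(s,k,.053,1)*1000)-[*GB,53] for k in p]);
m=(p[:,1]<bx[1]+7)&(Q[:,0]>20)&(Q[:,0]<130)&(Q[:,1]>60);l=np.polyfit(Q[m,0],Q[m,1],1);print(bx,"wall outer y",l,np.degrees(l[0]),m.sum())
E
```

```text
(190, 140, 256, 155)
y+ edge y at x=0, slope deg 59.795389626350776 -0.040050792180176174
x edge -63.87336860217384 -0.1189195709297202 83
x edge 64.58210628231228 0.03939032304181994 83
(171, 112, 203, 50) wall outer y [5.35226006e-04 7.32584594e+01] 0.030666191203187226 151
```

```bash
sed -i 's/-142.0\]/-143.0]/' h.py; python3 -c "
from h import *
where(); cover_inc(12,6,14)"
```

```text
t 9.2 tip [12.16  1.09 59.84] cover zyx [ 3.000e-02 -1.403e+01  1.000e-02] F [ 0.5 -0.2 -1.8] M [0.02 0.19 0.  ] open 0.223
(12, 0, 6, 14) [-1.13, -13.21, 52.24, 0.03, -0.01, 0.03] [ 0.5516 -0.0156  0.0829]
```

Emit:
jog_arm(increments=[-0.5, -1, 4, 0, 0, 0, -1.1, -3, 12, 0, 0, 0, -1.1, -5.5, 22, 0, 0, 0, -1.1, -8, 32, 0, 0, 0, -1.1, -10.2, 40, 0, 0, 0, -1.1, -11.8, 46.5, 0, 0, 0, -1.1, -12.8, 50.5, 0, 0, 0, -1.1, -13.2, 52.2, 0, 0, 0, -1.1, -13.2, 52.2, 0, 0, 0, -1.1, -13.2, 52.2, 0, 0, 0])

```text
time: 10.45
tcp_pos: [0.5518, -0.0156, 0.0833]
tcp_rot: [165.9, 0.0, 103.4]
force: [-0.5, 0.0, -1.5]
opening: 0.226
finger_force: 68.8
```

```bash
python3 -c "
from h import *
where(); cover_inc(12,1.5,14);cover_inc(-7.5,1.3,14);
from bench import manip
s=manip.snapshot('side');cv2.imwrite('pics/s3.png',cv2.resize(s['image'][110:230,250:400],(750,600),interpolation=cv2.INTER_CUBIC))"
```

```text
t 10.45 tip [12.25 -0.09  6.31] cover zyx [ 3.000e-02 -1.406e+01 -1.000e-02] F [-0.5  0.1 -1.5] M [-0.03  0.21  0.05] open 0.226
(12, 0, 1.5, 14) [0.05, -1.4, 4.69, 0.06, -0.0, 0.03] [ 0.5516 -0.0156  0.0784]
(-7.5, 0, 1.3, 14) [0.06, -20.36, 0.15, 0.06, -0.0, 0.03] [ 0.5326 -0.0201  0.0782]
```

View pics/s3.png

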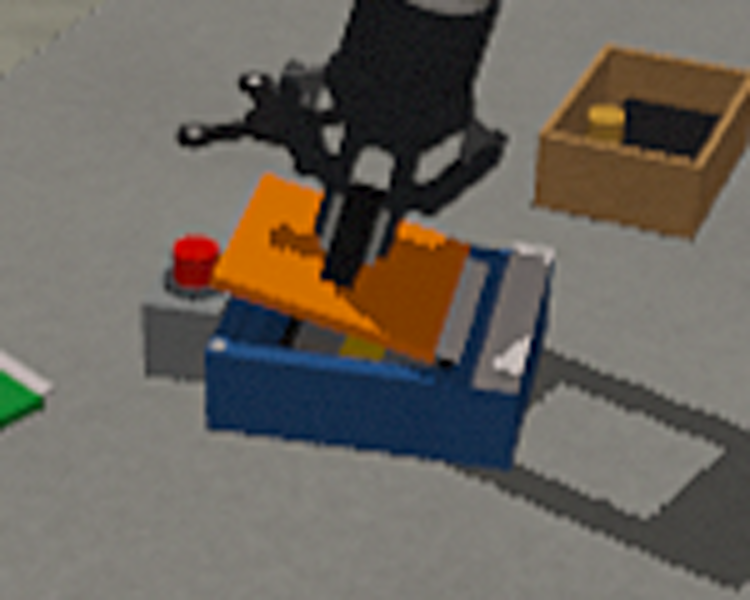

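The tongue sits in front of and below the lip, at about (465,300) in the crop, with the lip edge at (490,320). I'll go down and slide it in.

Emit:
jog_arm(increments=[0, -0.5, 1.5, 0, 0, 0, 0, -1, 3.5, 0, 0, 0, 0, -1.4, 4.7, 0, 0, 0, 0, -1.4, 4.8, 0, 0, 0, 0, -4, 4.2, 0, 0, 0, 0, -8, 3.2, 0, 0, 0, 0, -12, 2.2, 0, 0, 0, 0, -15, 1.4, 0, 0, 0, 0, -17, 0.9, 0, 0, 0, 0, -18.4, 0.6, 0, 0, 0])

```text
time: 11.75
tcp_pos: [0.5343, -0.0197, 0.078]
tcp_rot: [166.0, -0.0, 103.4]
force: [1.8, 0.3, -2.4]
opening: 0.224
finger_force: 68.8
```

```bash
python3 -c "
from h import *
where(); cover_inc(-7.5,1,14);cover_inc(-7.5,.8,7)"
```

```text
t 11.75 tip [-5.78 -0.04  1.01] cover zyx [  0.02 -14.04   0.  ] F [ 1.8 -0.1 -2.4] M [ 0.    0.2  -0.03] open 0.224
(-7.5, 0, 1, 14) [0.01, -1.66, -0.35, 0.04, -0.01, 0.02] [ 0.5326 -0.0201  0.0779]
(-7.5, 0, 0.8, 7) [0.0, -0.69, 9.57, 7.04, -0.01, 0.02] [ 0.5359 -0.0193  0.0685]
```

Emit:
jog_arm(increments=[0, -0.8, -0.1, 0, 0, 0, 0, -1.6, -0.3, 0, 0, 0, 0, -1.6, -0.3, 0, 0, 0, 0, -1.5, 1.2, 1, 0, 0, 0, -1.3, 2.6, 2, 0, 0, 0, -1.2, 4, 3, 0, 0, 0, -1, 5.4, 4, 0, 0, 0, -0.9, 6.8, 5, 0, 0, 0, -0.8, 8.2, 6, 0, 0, 0, -0.7, 9.6, 7, 0, 0])

```text
time: 13.0
tcp_pos: [0.536, -0.0193, 0.0683]
tcp_rot: [173.0, -0.0, 103.4]
force: [-0.2, 0.0, -1.8]
opening: 0.224
finger_force: 68.8
```

```bash
python3 -c "
from h import *
where(); cover_inc(-7.5,.6,4);cover_inc(-7.5,.4,2);cover_inc(-7.5,.3,0.)
from bench import manip
s=manip.snapshot('side');cv2.imwrite('pics/s4.png',cv2.resize(s['image'][110:230,250:400],(750,600),interpolation=cv2.INTER_CUBIC))"
```

```text
t 13.0 tip [-7.37 -0.01  0.66] cover zyx [ 0.03 -6.96  0.01] F [-0.2  0.1 -1.8] M [-0.02  0.11 -0.02] open 0.224
(-7.5, 0, 0.6, 4) [-0.02, 0.44, 4.15, 2.96, -0.01, 0.03] [ 0.5369 -0.0191  0.0643]
(-7.5, 0, 0.4, 2) [-0.02, 0.68, 7.13, 4.96, -0.01, 0.03] [ 0.5375 -0.0189  0.0613]
(-7.5, 0, 0.3, 0.0) [-0.02, 0.84, 10.02, 6.96, -0.01, 0.03] [ 0.538  -0.0188  0.0585]
```

View pics/s4.png

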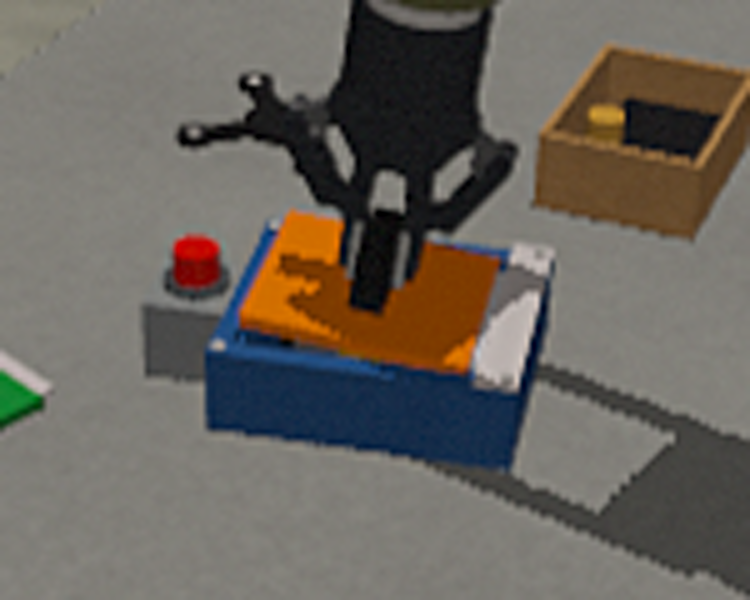

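The tongue has disappeared under the lip (crop (500,320)) and no contact force shows. Now I'll lower the cover.

Emit:
jog_arm(increments=[0, 0.1, 1, 0.7, 0, 0, 0, 0.2, 2, 1.4, 0, 0, 0, 0.3, 3, 2.1, 0, 0, 0, 0.4, 4, 2.8, 0, 0, 0, 0.5, 5, 3.5, 0, 0, 0, 0.6, 6, 4.2, 0, 0, 0, 0.7, 7, 4.9, 0, 0, 0, 0.7, 8, 5.6, 0, 0, 0, 0.8, 9, 6.3, 0, 0, 0, 0.8, 9.4, 6.6, 0, 0])

```text
time: 14.3
tcp_pos: [0.5379, -0.0188, 0.0591]
tcp_rot: [179.6, -0.0, 103.4]
force: [0.3, 0.2, -2.4]
opening: 0.223
finger_force: 68.7
```

```bash
python3 -c "
from h import *
where(); cover_inc(-7.5,.0,0.)"
```

```text
t 14.3 tip [-7.49 -0.02  0.37] cover zyx [ 0.03 -0.4   0.01] F [ 0.4  0.2 -2.4] M [ 0.02  0.02 -0.02] open 0.223
(-7.5, 0, 0.0, 0.0) [-0.02, 0.08, 0.92, 0.4, -0.01, 0.03] [ 0.538  -0.0188  0.0582]
```

Emit:
jog_arm(increments=[0, 0, 0.2, 0.1, 0, 0, 0, 0, 0.4, 0.2, 0, 0, 0, 0, 0.6, 0.3, 0, 0, 0, 0, 0.8, 0.4, 0, 0, 0, 0, 0.9, 0.4, 0, 0, 0, 0, 1, 0.4, 0, 0, 0, 0, 1.1, 0.4, 0, 0, 0, 0, 1.2, 0.4, 0, 0, 0, 0, 1.2, 0.4, 0, 0, 0, 0, 1.2, 0.4, 0, 0])

```text
time: 15.55
tcp_pos: [0.5379, -0.0188, 0.0582]
tcp_rot: [180.0, -0.0, 103.4]
force: [-2.6, 0.6, 1.4]
opening: 0.222
finger_force: 69.1
```

```bash
python3 -c "
from h import *
where(); cover_inc(-7.5,.0,0.)"
```

```text
t 15.55 tip [-7.65 -0.01 -0.07] cover zyx [ 0.03 -0.03  0.01] F [-2.4  1.1  1.4] M [ 0.12  0.36 -0.03] open 0.222
(-7.5, 0, 0.0, 0.0) [-0.02, 0.16, -0.03, 0.03, -0.01, 0.03] [ 0.538  -0.0188  0.0582]
```

Emit:
jog_arm(increments=[0, 0, 0, 0, 0, 0, 0, 0, 0, 0, 0, 0, 0, 0, 0, 0, 0, 0, 0, 0, 0, 0, 0, 0, 0, 0, 0, 0, 0, 0, 0, 0, 0, 0, 0, 0, 0, 0, -5, 0, 0, 0, 0, 0, -15, 0, 0, 0, 0, 0, -35, 0, 0, 0, 0, 0, -60, 0, 0, 0], fingers=0.2)

```text
time: 16.8
tcp_pos: [0.5376, -0.0188, 0.1189]
tcp_rot: [180.0, -0.0, 103.4]
force: [0.2, 0.3, 0.0]
opening: 0.599
finger_force: 0.0
```

Emit:
jog_arm(increments=[0, 0, -85, 0, 0, 0, 0, 0, -110, 0, 0, 0, 0, 0, -130, 0, 0, 0, 0, 0, -140, 0, 0, 0, 0, 0, -140, 0, 0, 0, 0, 0, -140, 0, 0, 0, 0, 0, -140, 0, 0, 0, 0, 0, -140, 0, 0, 0, 0, 0, -140, 0, 0, 0, 0, 0, -140, 0, 0, 0], fingers=-1)

```text
time: 18.05
tcp_pos: [0.5378, -0.0189, 0.258]
tcp_rot: [180.0, -0.0, 103.4]
force: [0.8, 0.3, 0.3]
opening: -0.0
finger_force: 0.0
```

```bash
python3 - <<'E'
from h import *
from bench import manip
s=manip.snapshot("wrist");t=manip.snapshot("side");f=1
cv2.imwrite("pics/c5.png",np.hstack([cv2.resize(s["image"][60:260,220:480],(520,400)),cv2.resize(t["image"][130:220,265:385],(280,210)).repeat(1,0)[:210].copy() if 0 else cv2.copyMakeBorder(cv2.resize(t["image"][130:220,265:385],(280,210)),0,190,0,0,cv2.BORDER_CONSTANT)]))
H=hsv(s);h,S,V=[H[...,i].astype(int) for i in range(3)]
r=blob(((h<8)|(h>172))&(S>150)&(V>130),box=(300,60,560,300));c,_=cv2.minEnclosingCircle(r)
P=plane(s,c,.0745,f);print(c,"plunger",P*1000,R.from_euler("z",-YAW,degrees=True).apply(P*1000)-[*GB,0])
q=blob((h>8)&(h<20)&(S>150)&(V>60),box=(200,60,480,300));rr=rect(s,q,.053,f);print("board",rr,R.from_euler("z",-YAW,degrees=True).apply([*rr[0],0])-[*GB,0])
where();G=R.from_euler("z",YAW,degrees=True).apply([GB[0]+176,GB[1],0]);print("model plunger",G)
print(inc([P[0],P[1],.12],[180,0,103.4]))
E
```

```text
(411.0, 180.5) plunger [639.0794075    5.49974372  74.5       ] [175.45558595   0.24470517  74.5       ]
board ((538.6951904296875, -19.204200744628906), (129.30274963378906, 119.90474700927734), 13.280357360839844) [72.0791537  -0.52286425  0.        ]
t 18.15 tip [-7.720e+00 -7.000e-02  1.998e+02] cover zyx [ 0.03 -0.04  0.  ] F [ 0.7 -0.7 -0.8] M [-0.02 -0.01 -0.02] open -0.0
model plunger [639.66571026   5.38786724   0.        ]
[0.21, 104.1, 138.12, 0.04, -0.0, 0.03]
```

View pics/c5.png

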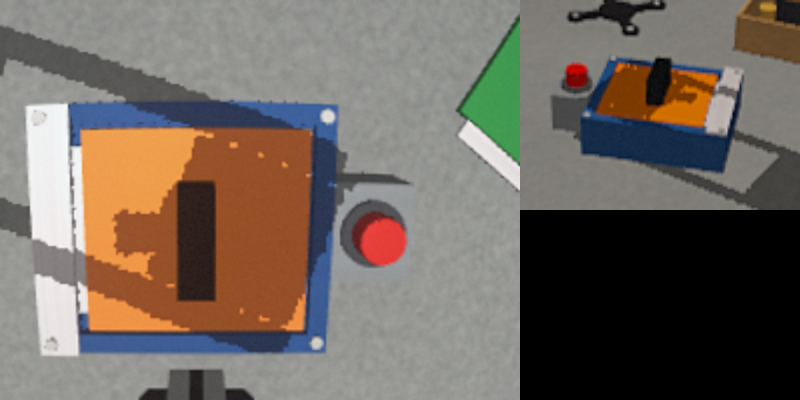

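The cover is flat in the recess, with the tongue edge hidden under the lip (crop column ≈75) and the rib upright. The plunger is at crop (382,240), world (639.2, 5.4). Next comes the press.

Emit:
jog_arm(increments=[0, 5, 5, 0, 0, 0, 0, 20, 20, 0, 0, 0, 0, 42, 45, 0, 0, 0, 0, 64, 75, 0, 0, 0, 0, 82, 105, 0, 0, 0, 0, 95, 130, 0, 0, 0, 0, 102, 150, 0, 0, 0, 0, 104.2, 162, 0, 0, 0, 0, 104.2, 168, 0, 0, 0, 0, 104.2, 170, 0, 0, 0])

```text
time: 19.4
tcp_pos: [0.6392, 0.0052, 0.0884]
tcp_rot: [179.9, 0.0, 103.4]
force: [0.7, -0.3, 0.1]
opening: 0.001
finger_force: 0.0
```

```bash
python3 -c "
from h import *
where(); print(inc([.6392,.0054,.0625],[180,0,103.4]))"
```

```text
t 19.4 tip [96.56 -0.11 30.15] cover zyx [ 0.02 -0.06 -0.  ] F [ 0.6 -0.4  0.1] M [-0.03  0.04  0.02] open 0.001
[0.2, -0.03, 25.93, 0.06, 0.0, 0.02]
```

Emit:
jog_arm(increments=[0, 0, 4, 0, 0, 0, 0, 0, 8, 0, 0, 0, 0, 0, 12, 0, 0, 0, 0, 0, 15, 0, 0, 0, 0, 0, 18, 0, 0, 0, 0, 0, 21, 0, 0, 0, 0, 0, 23.5, 0, 0, 0, 0, 0, 25.5, 0, 0, 0, 0, 0, 26, 0, 0, 0, 0, 0, 26, 0, 0, 0])

```text
time: 20.65
tcp_pos: [0.6393, 0.0053, 0.0629]
tcp_rot: [180.0, -0.0, 103.4]
force: [-3.7, -0.0, 9.4]
opening: -0.0
finger_force: 4.1
```

Emit:
jog_arm(increments=[0, 0, 0.2, 0, 0, 0, 0, 0, 0.4, 0, 0, 0, 0, 0, 0.6, 0, 0, 0, 0, 0, 0.8, 0, 0, 0, 0, 0, 1, 0, 0, 0, 0, 0, 1.2, 0, 0, 0, 0, 0, 1.4, 0, 0, 0, 0, 0, 1.4, 0, 0, 0, 0, 0, 1.4, 0, 0, 0, 0, 0, 1.4, 0, 0, 0])

```text
time: 21.9
tcp_pos: [0.6394, 0.0053, 0.0625]
tcp_rot: [180.0, 0.0, 103.4]
force: [-9.1, 0.6, 15.0]
opening: 0.0
finger_force: 7.5
```

Emit:
jog_arm(increments=[0, 0, -1.5, 0, 0, 0, 0, 0, -5, 0, 0, 0, 0, 0, -11, 0, 0, 0, 0, 0, -20, 0, 0, 0, 0, 0, -40, 0, 0, 0, 0, 0, -70, 0, 0, 0, 0, 0, -105, 0, 0, 0, 0, 0, -135, 0, 0, 0, 0, 0, -150, 0, 0, 0, 0, 0, -155, 0, 0, 0])

```text
time: 23.15
tcp_pos: [0.6396, 0.0053, 0.2169]
tcp_rot: [179.9, 0.0, 103.4]
force: [-0.1, 0.2, 0.7]
opening: 0.001
finger_force: 0.0
```

Emit:
jog_arm(increments=[0, 0, 0, 0, 0, 0, 0, 0, 0, 0, 0, 0, 0, 0, 0, 0, 0, 0, 0, 0, 0, 0, 0, 0, 0, 0, 0, 0, 0, 0, 0, 0, 0, 0, 0, 0, 0, 0, 0, 0, 0, 0, 0, 0, 0, 0, 0, 0, 0, 0, 0, 0, 0, 0, 0, 0, 0, 0, 0, 0])

```text
time: 24.4
tcp_pos: [0.6391, 0.0053, 0.2157]
tcp_rot: [180.0, -0.0, 103.4]
force: [0.2, 0.6, 0.1]
opening: 0.004
finger_force: 0.0
```

```bash
python3 - <<'E'
from h import *
from bench import manip
t=manip.snapshot("side");cv2.imwrite("pics/f.png",cv2.resize(t["image"][60:240,180:420],(800,600)));where()
E
```

```text
t 24.45 tip [9.6470e+01 1.0000e-02 1.5743e+02] cover zyx [ 0.03 -0.03  0.01] F [-0.5 -0.  -0.8] M [-0.02 -0.01  0.02] open -0.001
```

View pics/f.png

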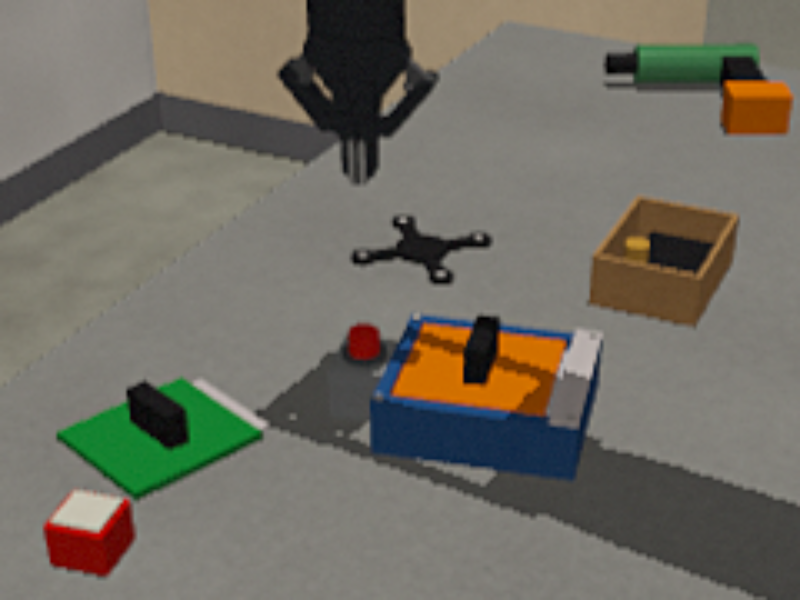

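The plunger is back up at (363,342), the cover lies flat in the box at (480,360), and the arm is clear. I'll hand it in.

```bash
python3 -c "
from bench import manip
print(manip.sign_off())"
```

```text
the job is handed in; nothing more can be done
None
```

The job is handed in at about 24.5 s: the cover lies flat with its tongue under the lip, the plunger was pressed to its stop and sprang back, and the arm is clear of everything.

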